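# Square the model stair into the gluing jig and hold it

### The arm

A 7-joint arm with a two-finger parallel gripper is mounted at the origin on the work surface. World frame = base frame: x ahead of the robot, y to its left, z up, the work surface at z = 0. Lengths are in m, angles in rad, forces in N, time in s.
With the tool pointing down it reaches from about 0.425 to 0.925 m from the base axis. Payload 6.8 kg.
Tool frame: the origin (TCP) lies midway between the tips of the shut fingers; the grasp point (between the pads) lies 19 mm behind it; z points along the fingers, y is the line along which they close (so a half turn about z gives the same grasp; the last joint's range is limited). The gripper opens to 85 mm and grips with 20 to 120 N. Pads are 22 mm wide; open, the fingers measure 114 mm over their backs; the gripper's body (76 mm by 85 mm) begins 54 mm behind the grasp point. The pads swing forward as they close: fully open they stand 13 mm farther back than shut.
Start: joints at [-1.367, 0.477, 0.022, 1.555, -0.011, 1.109, -0.083], TCP at [0.207, 0.642, 0.231] pointing down, gripper open.
Joint ranges: [-2.96, 2.96], [-0.34, 2.1], [-1.41, 1.46], [0.24, 2.44], [-1.37, 4.51], [0.17, 1.92], [-2.96, 2.96]. Speed limits (rad/s): [2.39, 2.39, 3.14, 3.14, 3.14, 3.14, 3.14].

### API

Orientations are given as a unit quaternion [w, x, y, z].
In Python, from station import bot, eyes, ticket gives the robot as it stands.
- The arm moves only by the shell command python3 -m crank 'ROWS' [FORCE]. ROWS is text: rows parted by semicolons, each of 7 numbers parted by spaces: the shift along the tool's x, y, z in units of 0.5 m (1.0 is 0.5 m), then the turn, a rotation vector about the tool's x, y, z in units of 180 degrees (1.0 is 180 degrees), then the closure, from 0 (fully open) to 1 (shut). A call has 1 to 20 rows; each row is the pose to reach, as a shift and turn from the pose commanded when the call began, along the tool's axes at that moment, turning the shorter way round; what a row does not reach only later rows make up. A row lasts 1/10 s, in which the tool goes at most 50 mm and 8.59 degrees, less where a joint would pass 70% of its speed; a pose out of reach is approached as far as the arm can. A call with a number of a shift or a turn outside -1 to 1 is refused whole. A call with a gripper value outside its range is refused whole. The fingers move at their own pace and stop on an object; FORCE is the grip in N (left out, the last holds). Time passes only in rows, so rows that repeat a pose let the fingers close. It gives the time, the measured TCP pose, the force, the opening and the grip force at its end, in the units of the state.
- bot.get_obs(): the state, without advancing time (a new reading comes with each control period).
- eyes.read_camera(name): name is "scene" or "top" or "wrist"; returns a dict with "image" (400x640x3 uint8, red, green, blue), "K" (3x3 intrinsics, pixels), "R" (3x3) and "t" (3): a world point X has camera coordinates R X + t. Camera axes: x right, y down, z forward; pixel columns grow to the right and rows downward; lengths in m; the calibration is good to about 2 mm. A picture is of the moment at which its call begins. There is no depth.
- ticket.hand_in(): hands the job in; it is judged then, once.
The state is a dict: "t": time; "q": joint angles; "joint_vel": joint speeds; "joint_torque": joint torques, N m; "eef_pos": TCP position; "tool_rot": TCP orientation; "contact_force": force on the tool from outside, world axes, zero at the start; "torque": the same for the moment, N m; "gripper_width": opening from 0.0 (shut) to 1.0 (fully open); "grasp_force": force on a finger pad.
Only numpy, scipy, OpenCV 4.12 (cv2) and the standard library are available. Lean on these libraries where they do the work, as an engineer would, in place of code of your own. Each camera call takes 0.05 s, during which the arm holds its last target. There are 200 camera calls.

### The job

Pick up the wooden model stair with four steps and stand it upright on the bed of the gluing jig, with its tall back flat against the short end fence and its side flat against the long side fence. Press it into that corner so that it bears on both fences at once, and finish while still holding it pressed there: do not let go. Leave all the other parts and tools where they are.

Things in the scene. Friction and masses are not known exactly. Their poses are not given: they have to be found in the camera images.
- stair_center (a point): Centre (half-way up) of the model stair: loose solid wooden flight of FOUR steps, 80 mm long (x), 44 wide (y), 60 tall, starting upright on the hardboard. x points up the stairs; treads 20 mm deep, 15, 30, 45, 60 mm above the flat underside, which is 30 mm below this point. Flat parallel sides; the upper two steps (x 0 to +40 mm) can be pinched across the 44 mm width. 60 to 130 g.
- stair_back (a point): Middle of the stair's tall upright back face (its +x end, 44 mm wide, 60 mm high), 30 mm above the underside.
- corner (a point): Inside corner of the gluing jig, on the bed's top face, where the fences' inner faces would meet. x points squarely into the short end fence (inner face: plane x = 0), y into the long side fence (plane y = 0), z up; the free bed is at negative x and y. Rigid, screwed down; bed top 15 mm above the table. Fences 18 mm tall above the bed, 18 thick; 6 mm gap between them at the corner.
- end_fence: The jig's short fence, a hardwood strip 114 mm long (along jig y), 18 x 18 mm; origin at the centre of its underside, on the bed; axes as the corner's.
- side_fence: The jig's long fence, a hardwood strip 159 mm long (along jig x), 18 x 18 mm; origin at the centre of its underside, on the bed; axes as the corner's.
- stair: The same stair; origin at the centre of its underside, axes as for stair_center.
- plinth: Bystander: wooden piece with only TWO high steps (30 and 60 mm), 80 x 44 mm footprint; origin at centre of underside. Stands on the hardboard (260 x 260 x 6 mm sheet lying on the mat, its top 9 mm above the table) with the stair.
- block: Bystander: plain wooden block 80 x 44 x 45 mm, on the hardboard; origin at centre of underside.
- glue: Bystander: small upright glue bottle, 36 mm across, 95 mm tall; origin at centre of underside.
- tape: Bystander: tape measure, 70 x 36 x 62 mm; origin at centre of underside.
- marker: Bystander: marker pen lying down, 145 mm long, 15 mm thick; origin under the middle of its barrel.
- walnut_low: Bystander: lower of two stacked dark wood blocks, 55 x 100 x 40 mm; origin at centre of underside.
- walnut_top: Bystander: upper of the two stacked dark wood blocks, 60 x 90 x 40 mm; origin at centre of underside.
There are look-alikes about, which are no part of the job. What is shaped like the stair but blue or turquoise is not meant.

How it is judged:
By the outcome, as a careful person would: the job done as asked, in the order asked, and still so for the second after the job is handed in, while the arm keeps its last pose, push and grip.
It also fails if it takes over 48 s, if anything falls off the work surface, if the arm or the gripper's body presses on something with over 40 N, if the wrist force passes 120 N, or if a joint passes its speed limit or range.

## Working session

There is one attempt and no reset: what is moved stays moved. The work goes in short steps, Python scripts to look and compute and a shell command to move; the robot and the scene stay as the last step left them, time stands still between calls to the robot, and variables do not carry over. Pictures are saved under pics/ and viewed, at most 10 in all, crops included, and the job is handed in when it is done.

```bash
mkdir -p pics
cat > h.py <<'E'
import numpy as np, cv2, pickle
from station import bot, eyes, ticket
def snap(n,tag):
    c=eyes.read_camera(n); cv2.imwrite(f'pics/{tag}.png',c['image'][:,:,::-1]); pickle.dump(c,open(f'{tag}.pkl','wb')); return c
def load(tag): return pickle.load(open(f'{tag}.pkl','rb'))
def ray(c,uv,z):
    d=np.asarray(c['R']).T@np.linalg.inv(c['K'])@np.array([uv[0],uv[1],1.]); o=-np.asarray(c['R']).T@c['t']
    return o+d*(z-o[2])/d[2]
def proj(c,X):
    p=c['K']@(c['R']@np.asarray(X,float)+c['t']); return p[:2]/p[2]
E
python3 - <<'E'
from h import *
for n in('scene','top'):
    c=snap(n,n+'0'); print(n,-c['R'].T@c['t'],c['R'][2],c['K'][0,0])
print(bot.get_obs())
E
```

```text
scene [ 1.25728229 -0.74663479  0.94943538] [-0.52999281  0.53132378 -0.66091048] 481.611121330076
top [ 0.3672073  -0.02082017  1.27862616] [ 0.15203422 -0.01960722 -0.98818073] 438.7657926600308
{'t': 0.1, 'q': array([-1.36712213,  0.47774833,  0.02235067,  1.55636331, -0.01148429,
        1.10928717, -0.08308615]), 'joint_vel': array([ 1.94809295e-04, -2.16032152e-03,  7.60905642e-05, -1.70987736e-03,
       -9.04421837e-04,  9.62013700e-04, -1.50941411e-03]), 'joint_torque': array([ 3.20217165e-03, -5.97759247e+01,  1.61293633e+00, -2.81951970e+01,
        1.27879667e-02,  5.09363366e-03,  5.18778552e-05]), 'eef_pos': array([0.2069099 , 0.64194033, 0.23039785]), 'tool_rot': array([-6.02316136e-05,  1.55239829e-01,  9.87876456e-01, -8.36734006e-04]), 'contact_force': array([-0.22112794,  0.18738836,  0.2799284 ]), 'torque': array([0.00802156, 0.03186332, 0.06544465]), 'grasp_force': 0.0, 'gripper_width': 0.9966402181199235}
```

View pics/top0.png

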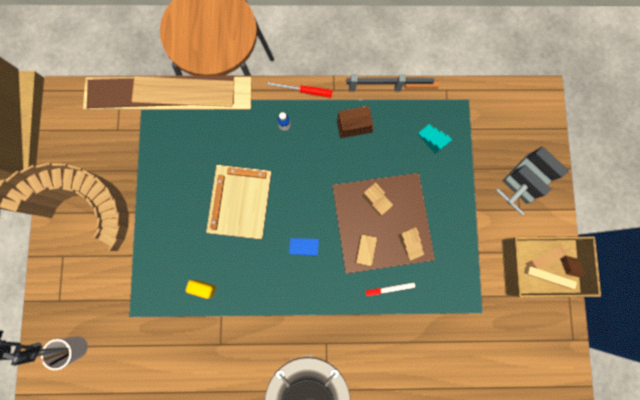

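View pics/scene0.png

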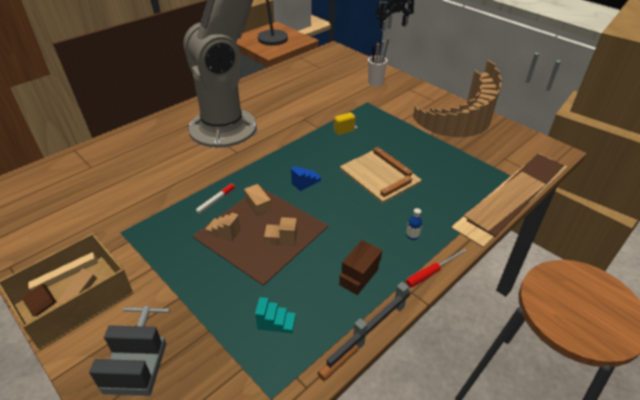

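The top view shows the arm base at the bottom, with +x up and +y left. The jig is at (240,202) with fences on its top and left edges, and three wooden pieces sit on the hardboard at (377,198), (367,250) and (412,244). In the scene view the four-step piece is at (222,225). I'll zoom in on both views.

Run:
```python
from h import *
t=load('top0');s=load('scene0')
a=t['image'][170:275,325:440,::-1]; b=s['image'][180:270,190:310,::-1]; c=t['image'][155:245,200:280,::-1]; d=s['image'][135:205,330:430,::-1]
r=lambda i:cv2.resize(i,(400,300),interpolation=cv2.INTER_CUBIC)
cv2.imwrite('pics/crop0.png',np.vstack([np.hstack([r(a),r(b)]),np.hstack([r(c),r(d)])]))
for uv in [(377,198),(367,250),(412,244)]:
    X=ray(t,uv,.05); print(uv,X,proj(s,X))
```

```text
(377, 198) [ 0.55502948 -0.20117283  0.05      ] [281.0783095  227.73886668]
(367, 250) [ 0.4085226  -0.16919991  0.05      ] [255.79208478 195.06106057]
(412, 244) [ 0.4242372  -0.29581693  0.05      ] [221.66098048 219.72289212]
```

View pics/crop0.png

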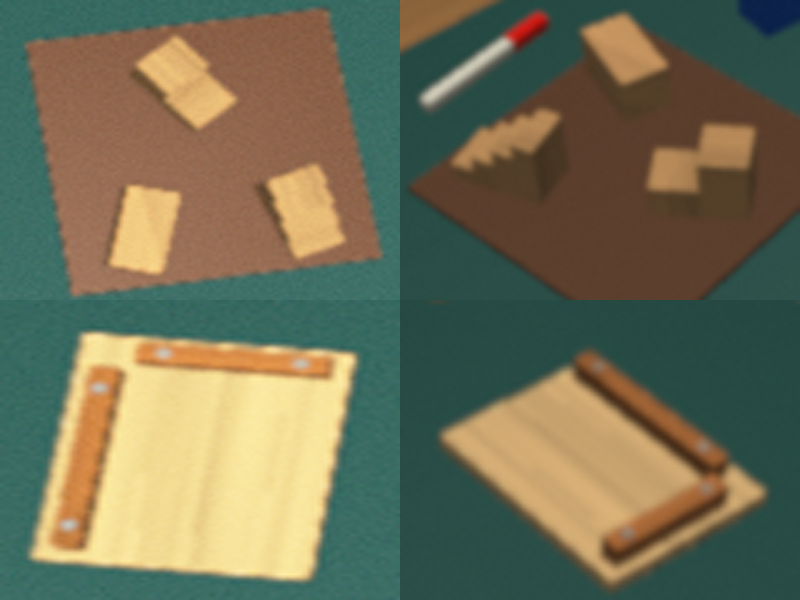

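The four-step piece at top (412,244) is the stair, with its tall end toward world +x and yaw about 20°. The piece at (377,198) is the plinth and (367,250) is the block. In the jig, the left strip is the long side fence and the top strip is the end fence. Next I'll measure the fences.

```bash
cat >> h.py <<'E'
def fences(c,z=.033,amin=60,lo=(5,130,90),hi=(14,255,255)):
    m=cv2.inRange(cv2.cvtColor(c['image'],cv2.COLOR_RGB2HSV),lo,hi); out=[]
    for k in cv2.findContours(m,cv2.RETR_EXTERNAL,cv2.CHAIN_APPROX_NONE)[0]:
        if cv2.contourArea(k)<amin: continue
        P=np.array([ray(c,p[0],z)[:2] for p in k])*1000
        r=cv2.minAreaRect(P.astype(np.float32)); out.append((cv2.boundingRect(k),np.round(r[0],1),np.round(r[1],1),round(r[2],1)))
    return out
def delta(target,yaw_ydir):
    """shift (units .5m) in tool axes & turn about tool z (units of 180deg) so tool y lies along yaw_ydir (deg, mod 180)"""
    from scipy.spatial.transform import Rotation as Ro
    o=bot.get_obs(); w,x,y,z=o['tool_rot']; R=Ro.from_quat([x,y,z,w]).as_matrix()
    ang=np.degrees(np.arctan2(R[1,1],R[0,1])); d=(yaw_ydir-ang+90)%180-90
    print('pos',o['eef_pos'].round(4),'yang',round(ang,2),'z',R[:,2].round(4))
    return (R.T@(np.array(target)-o['eef_pos'])/.5).round(4), round(-d/180,4)
E
python3 - <<'E'
from h import *
t=load('top0')
print(t['image'][172,250],t['image'][200,217],t['image'][200,245],cv2.cvtColor(t['image'],cv2.COLOR_RGB2HSV)[[172,200,200],[250,217,245]])
for r in fences(t): 
    if 190<r[0][0]<290: print(r)
print(delta([.52,.2,.23],82.4),delta([.42,-.28,.23],111))
E
```

```text
[219 140  68] [215 138  69] [245 223 152] [[ 14 176 219]
 [ 14 173 215]
 [ 23  97 245]]
((211, 175, 13, 54), array([550.4, 254.4]), array([ 16.4, 154. ]), 83.0)
pos [0.2069 0.6419 0.2304] yang 72.14 z [-4.0e-04 -1.6e-03 -1.0e+00]
pos [0.2069 0.6419 0.2304] yang 72.14 z [-4.0e-04 -1.6e-03 -1.0e+00]
(array([-0.8671, -0.6492,  0.002 ]), np.float64(-0.057)) (array([-0.9712, -1.6243,  0.0036]), np.float64(-0.2159))
```

```bash
R='-0.867 -0.649 -0.08 0 0 -0.057 0'; python3 -m crank '-0.867 -0.649 -0.08 0 0 -0.057 0;-0.867 -0.649 -0.08 0 0 -0.057 0;-0.867 -0.649 -0.08 0 0 -0.057 0;-0.867 -0.649 -0.08 0 0 -0.057 0;-0.867 -0.649 -0.08 0 0 -0.057 0;-0.867 -0.649 -0.08 0 0 -0.057 0;-0.867 -0.649 -0.08 0 0 -0.057 0;-0.867 -0.649 -0.08 0 0 -0.057 0;-0.867 -0.649 -0.08 0 0 -0.057 0;-0.867 -0.649 -0.08 0 0 -0.057 0;-0.867 -0.649 -0.08 0 0 -0.057 0;-0.867 -0.649 -0.08 0 0 -0.057 0;-0.867 -0.649 -0.08 0 0 -0.057 0;-0.867 -0.649 -0.08 0 0 -0.057 0;-0.867 -0.649 -0.08 0 0 -0.057 0;-0.867 -0.649 -0.08 0 0 -0.057 0'
python3 - <<'E'
from h import *
c=snap('wrist','w1')
print(fences(c,amin=300,hi=(16,255,255)))
print(-c['R'].T@c['t'],c['R'][2]); print(delta([.42,-.28,.27],111))
E
```

```text
t: 1.7
eef_pos: [0.5194, 0.2019, 0.2711]
tool_rot: [-0.0, 0.065, 0.998, 0.0]
contact_force: [-0.3, 0.2, -0.4]
gripper_width: 1.001
grasp_force: 0.0
[((266, 250, 89, 18), array([632.5, 175.4]), array([111. ,  23.3]), 82.5), ((361, 119, 18, 131), array([550.8, 256.7]), array([ 17.6, 157.2]), 83.0)]
[0.44921049 0.21135473 0.41465765] [ 0.27349033 -0.03488775 -0.96124185]
pos [0.5196 0.2017 0.2712] yang 82.51 z [-3.e-04  1.e-04 -1.e+00]
(array([ 0.0718, -0.981 ,  0.0023]), np.float64(-0.1583))
```

View pics/w1.png

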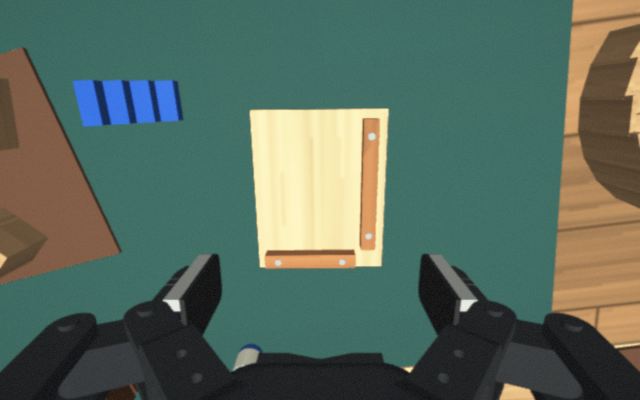

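The wrist view shows the jig clearly: side fence at (370,185), end fence at (310,260), and corner near (360,250). Jig yaw is −7° and the corner is at about (0.634, 0.237). Fence sizes and the 6 mm gap check out. Next I'll move over the stair.

```bash
python3 -m crank '0.09 -1 0 0 0 -0.158 0;0.09 -1 0 0 0 -0.158 0;0.09 -1 0 0 0 -0.158 0;0.09 -1 0 0 0 -0.158 0;0.09 -1 0 0 0 -0.158 0;0.09 -1 0 0 0 -0.158 0;0.09 -1 0 0 0 -0.158 0;0.09 -1 0 0 0 -0.158 0;0.09 -1 0 0 0 -0.158 0;0.09 -1 0 0 0 -0.158 0;0.09 -1 0 0 0 -0.158 0;0.09 -1 0 0 0 -0.158 0;0.09 -1 0 0 0 -0.158 0;0.09 -1 0 0 0 -0.158 0'
python3 - <<'E'
from h import *
c=snap('wrist','w2'); print(delta([.42,-.28,.27],111))
E
```

```text
t: 3.15
eef_pos: [0.4102, -0.287, 0.2711]
tool_rot: [0.0, -0.182, 0.983, 0.0]
contact_force: [-1.8, -0.1, -0.8]
gripper_width: 0.998
grasp_force: 0.0
pos [ 0.4101 -0.2872  0.2712] yang 111.02 z [ 0.e+00  7.e-04 -1.e+00]
(array([-0.0236,  0.0064,  0.0024]), np.float64(0.0001))
```

View pics/w2.png

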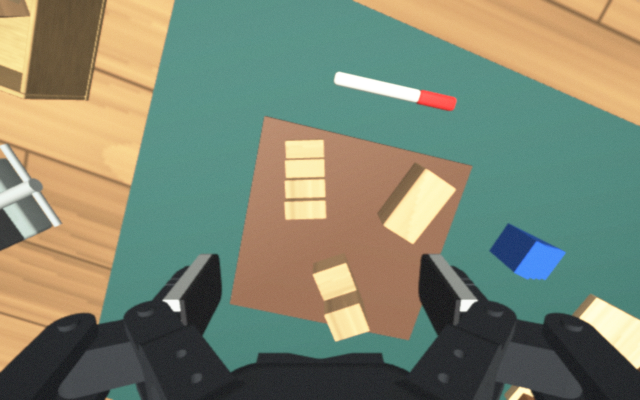

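The stair is at (305,180), with its four bright treads running down the image to the tall end at (305,210). The plinth is at (341,300) and the block at (418,203). Next I'll measure each tread at its own height.

Run:
```python
from h import *
c=load('w2'); hsv=cv2.cvtColor(c['image'],cv2.COLOR_RGB2HSV); 
m=cv2.inRange(hsv,(10,40,185),(30,255,255)); m[:130]=0;m[230:]=0;m[:,:275]=0;m[:,340:]=0
ks=sorted([k for k in cv2.findContours(m,cv2.RETR_EXTERNAL,cv2.CHAIN_APPROX_NONE)[0] if cv2.contourArea(k)>100],key=lambda k:cv2.boundingRect(k)[1])
for k in ks: print(cv2.boundingRect(k))
if len(ks)==4:
  for k,z in zip(ks,(.024,.039,.054,.069)):
    P=np.array([ray(c,p[0],z)[:2] for p in k],np.float32)*1000; r=cv2.minAreaRect(P); print(np.round(r[0],1),np.round(r[1],1),round(r[2],2))
else:
  print(hsv[135:225,305,2])
```

```text
(283, 139, 43, 60)
(283, 200, 44, 21)
[183 182 181 182 189 233 252 254 253 254 254 254 253 253 252 252 252 252
 252 252 252 251 240 199 220 251 253 253 253 253 253 253 253 253 253 253
 253 253 253 253 253 251 222 173 203 248 253 253 252 253 252 252 252 253
 253 252 252 253 252 252 252 250 229 178 159 185 239 251 252 253 252 252
 252 252 252 252 252 252 252 252 252 252 252 248 208 173 170 169 171 169]
```

Run:
```python
from h import *
c=load('w2'); hsv=cv2.cvtColor(c['image'],cv2.COLOR_RGB2HSV); 
m=cv2.inRange(hsv,(10,40,228),(30,255,255)); m[:130]=0;m[230:]=0;m[:,:275]=0;m[:,340:]=0
ks=sorted([k for k in cv2.findContours(m,cv2.RETR_EXTERNAL,cv2.CHAIN_APPROX_NONE)[0] if cv2.contourArea(k)>100],key=lambda k:cv2.boundingRect(k)[1])
for k in ks: print(cv2.boundingRect(k))
C=[]
for k,z in zip(ks,(.024,.039,.054,.069)):
    P=np.array([ray(c,p[0],z)[:2] for p in k],np.float32)*1000; r=cv2.minAreaRect(P); C.append(r[0]);print(np.round(r[0],1),np.round(r[1],1),round(r[2],2))
C=np.array(C)
d=C[-1]-C[0]; y=np.degrees(np.arctan2(d[1],d[0])); print('yaw',y,np.linalg.norm(d),'centre',C.mean(0))
u=d/np.linalg.norm(d)
g=C.mean(0)+u*25
print(delta([*(g/1000),.14],y+90),delta([*(g/1000),.031],y+90))
```

```text
(285, 140, 39, 18)
(285, 159, 40, 19)
(285, 179, 40, 19)
(284, 201, 42, 19)
[ 397.7 -310.2] [19.8 44.3] 21.02
[ 416.2 -302.2] [20.2 44.9] 23.31
[ 435.  -294.6] [20.2 44.4] 23.55
[ 453.4 -286.6] [20.1 44.4] 22.78
yaw 22.91598964351633 60.52211429160447 centre [ 425.57550049 -298.39942932]
pos [ 0.4101 -0.2872  0.2712] yang 111.02 z [ 0.e+00  7.e-04 -1.e+00]
pos [ 0.4101 -0.2872  0.2712] yang 111.02 z [ 0.e+00  7.e-04 -1.e+00]
(array([-0.0707, -0.0305,  0.2624]), np.float64(-0.0105)) (array([-0.0706, -0.0306,  0.4804]), np.float64(-0.0105))
```

The tread centres fit well: they span 60.5 mm against the expected 60 mm, and widths are 44 mm. I'll go down 25 mm ahead of the stair's centre, then grip.

```bash
python3 -m crank '-0.071 -0.031 0.2 0 0 -0.0105 0;-0.071 -0.031 0.2 0 0 -0.0105 0;-0.071 -0.031 0.2 0 0 -0.0105 0;-0.071 -0.031 0.28 0 0 -0.0105 0;-0.071 -0.031 0.34 0 0 -0.0105 0;-0.071 -0.031 0.4 0 0 -0.0105 0;-0.071 -0.031 0.44 0 0 -0.0105 0;-0.071 -0.031 0.48 0 0 -0.0105 0;-0.071 -0.031 0.48 0 0 -0.0105 0;-0.071 -0.031 0.48 0 0 -0.0105 0' && python3 -m crank '0 0 0 0 0 0 1;0 0 0 0 0 0 1;0 0 0 0 0 0 1;0 0 0 0 0 0 1;0 0 0 0 0 0 1;0 0 0 0 0 0 1;0 0 0 0 0 0 1;0 0 0 0 0 0 1;0 0 0 0 0 0 1;0 0 0 0 0 0 1' 50
```

```text
t: 4.2
eef_pos: [0.4487, -0.2908, 0.0325]
tool_rot: [0.0, -0.197, 0.98, -0.0]
contact_force: [0.6, -0.3, 0.4]
gripper_width: 1.0
grasp_force: 0.0
t: 5.2
eef_pos: [0.4488, -0.2911, 0.0324]
tool_rot: [0.001, -0.197, 0.98, -0.0]
contact_force: [-0.1, 0.5, 6.6]
gripper_width: 0.508
grasp_force: 51.2
```

```bash
python3 -m crank '0 0 -0.06 0 0 0 1;0 0 -0.14 0 0 0 1;0 0 -0.24 0 0 0 1;0 0 -0.26 0 0 0 1;0 0 -0.26 0 0 0 1;0 0 -0.26 0 0 0 1'
python3 - <<'E'
from h import *
a=np.radians(-7);J=lambda x,y:np.array([x*np.cos(a)-y*np.sin(a),x*np.sin(a)+y*np.cos(a)])/1000
print(delta([*J(569.7,278.9),.15],83))
E
```

```text
t: 5.8
eef_pos: [0.4474, -0.2902, 0.1604]
tool_rot: [-0.0, -0.197, 0.98, 0.001]
contact_force: [-0.2, 1.0, -0.9]
gripper_width: 0.502
grasp_force: 51.3
pos [ 0.4474 -0.2902  0.1604] yang 112.75 z [-1.1e-03  9.0e-04 -1.0e+00]
(array([-0.6652,  0.8002,  0.0214]), np.float64(0.1653))
```

```bash
python3 -m crank '-0.06 0.07 0 0 0 0.165 1;-0.14 0.17 0 0 0 0.165 1;-0.665 0.8 0.02 0 0 0.165 1;-0.665 0.8 0.02 0 0 0.165 1;-0.665 0.8 0.02 0 0 0.165 1;-0.665 0.8 0.02 0 0 0.165 1;-0.665 0.8 0.02 0 0 0.165 1;-0.665 0.8 0.02 0 0 0.165 1;-0.665 0.8 0.02 0 0 0.165 1;-0.665 0.8 0.02 0 0 0.165 1;-0.665 0.8 0.02 0 0 0.165 1;-0.665 0.8 0.02 0 0 0.165 1;-0.665 0.8 0.02 0 0 0.165 1;-0.665 0.8 0.02 0 0 0.165 1;-0.665 0.8 0.02 0 0 0.165 1;-0.665 0.8 0.02 0 0 0.165 1'
python3 - <<'E'
from h import *
a=np.radians(-7);J=lambda x,y:np.array([x*np.cos(a)-y*np.sin(a),x*np.sin(a)+y*np.cos(a)])/1000
print(delta([*J(569.7,278.9),.044],83))
w=snap('wrist','w3');s=snap('scene','s3')
i=cv2.resize(w['image'][:,:,::-1],(800,500))[:,150:650]; j=cv2.resize(s['image'][80:220,320:460,::-1],(300,300),interpolation=cv2.INTER_CUBIC)
o=np.zeros((500,800,3),np.uint8); o[:,:500]=i; o[:300,500:]=j; cv2.imwrite('pics/v3.png',o)
E
```

```text
t: 7.4
eef_pos: [0.6001, 0.205, 0.1513]
tool_rot: [-0.0, 0.062, 0.998, -0.0]
contact_force: [0.3, 0.1, -0.7]
gripper_width: 0.506
grasp_force: 51.2
pos [0.6001 0.205  0.1513] yang 82.9 z [-3.e-04 -2.e-04 -1.e+00]
(array([0.0018, 0.0046, 0.2145]), np.float64(-0.0005))
```

View pics/v3.png

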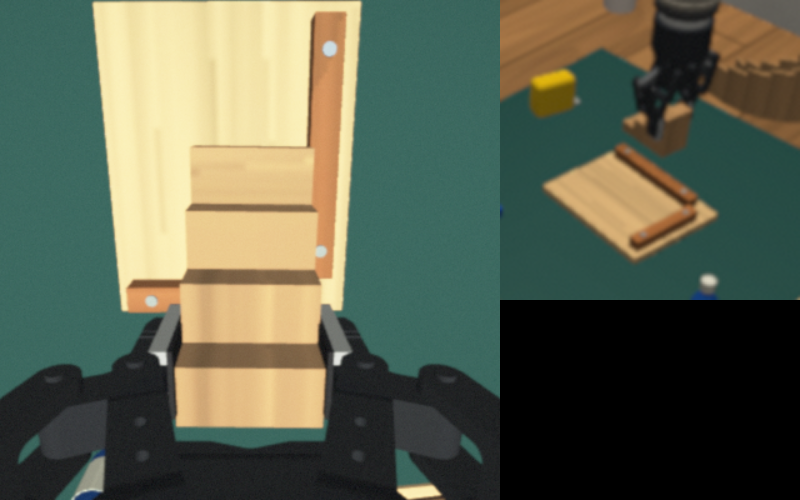

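The stair is held square to the fingers (centreline at column 250 on every tread) and hovers over the bed clear of both fences. Lowering it now.

```bash
python3 -m crank '0 0.003 0.08 0 0 0 1;0 0.003 0.14 0 0 0 1;0 0.003 0.18 0 0 0 1;0 0.003 0.2 0 0 0 1;0 0.003 0.212 0 0 0 1;0 0.003 0.218 0 0 0 1;0 0.003 0.218 0 0 0 1;0 0.003 0.218 0 0 0 1' && python3 -m crank '0 0 0.004 0 0 0 1;0 0 0.006 0 0 0 1;0 0 0.008 0 0 0 1;0 0 0.008 0 0 0 1;0 0 0.008 0 0 0 1'
```

```text
t: 8.3
eef_pos: [0.6011, 0.2082, 0.0433]
tool_rot: [0.001, 0.061, 0.998, 0.0]
contact_force: [-0.7, -1.0, -0.1]
gripper_width: 0.51
grasp_force: 51.2
t: 8.8
eef_pos: [0.6005, 0.2081, 0.0385]
tool_rot: [0.0, 0.061, 0.998, 0.0]
contact_force: [-0.8, 0.2, 0.4]
gripper_width: 0.509
grasp_force: 51.5
```

```bash
python3 -m crank '0 0 0.002 0 0 0 1;0 0 0.002 0 0 0 1;0 0 0.002 0 0 0 1'; python3 -m crank '0 0 0.002 0 0 0 1;0 0 0.002 0 0 0 1;0 0 0.002 0 0 0 1'
```

```text
t: 9.1
eef_pos: [0.6005, 0.2081, 0.0384]
tool_rot: [0.0, 0.061, 0.998, 0.0]
contact_force: [-3.6, 0.2, 10.1]
gripper_width: 0.506
grasp_force: 52.4
t: 9.4
eef_pos: [0.6006, 0.2081, 0.0384]
tool_rot: [-0.0, 0.061, 0.998, 0.001]
contact_force: [-7.1, -1.9, 17.2]
gripper_width: 0.508
grasp_force: 53.4
```

```bash
python3 -m crank '0 0 -0.003 0 0 0 1;0 0 -0.003 0 0 0 1;-0.004 0 -0.003 0 0 0 1;-0.008 0 -0.003 0 0 0 1;-0.012 0 -0.003 0 0 0 1;-0.016 0 -0.003 0 0 0 1;-0.02 0 -0.003 0 0 0 1;-0.02 0 -0.003 0 0 0 1;-0.02 0 -0.003 0 0 0 1' && python3 -m crank '-0.003 0 0 0 0 0 1;-0.003 0 0 0 0 0 1;-0.003 0 0 0 0 0 1' && python3 -m crank '-0.003 0 0 0 0 0 1;-0.003 0 0 0 0 0 1;-0.003 0 0 0 0 0 1'
```

```text
t: 10.3
eef_pos: [0.61, 0.2075, 0.0384]
tool_rot: [-0.0, 0.061, 0.998, 0.0]
contact_force: [-3.7, 0.5, 9.4]
gripper_width: 0.508
grasp_force: 52.3
t: 10.6
eef_pos: [0.6113, 0.2074, 0.0384]
tool_rot: [-0.001, 0.061, 0.998, 0.001]
contact_force: [-3.0, 0.3, 9.9]
gripper_width: 0.509
grasp_force: 52.3
t: 10.9
eef_pos: [0.6128, 0.2072, 0.0385]
tool_rot: [-0.001, 0.061, 0.998, 0.0]
contact_force: [-4.9, 0.1, 9.7]
gripper_width: 0.51
grasp_force: 52.3
```

```bash
python3 -m crank '-0.003 0 0 0 0 0 1;-0.003 0 0 0 0 0 1;-0.003 0 0 0 0 0 1' && python3 -m crank '-0.002 0 0 0 0 0 1;-0.002 0 0 0 0 0 1;-0.002 0 0 0 0 0 1'  && python3 -m crank '-0.002 0 0 0 0 0 1;-0.002 0 0 0 0 0 1;-0.002 0 0 0 0 0 1'
```

```text
t: 11.2
eef_pos: [0.6143, 0.207, 0.0384]
tool_rot: [-0.001, 0.061, 0.998, 0.001]
contact_force: [-4.3, 0.8, 9.8]
gripper_width: 0.504
grasp_force: 52.3
t: 11.5
eef_pos: [0.6152, 0.2069, 0.0385]
tool_rot: [-0.001, 0.061, 0.998, 0.001]
contact_force: [-4.7, -0.1, 9.7]
gripper_width: 0.506
grasp_force: 52.5
t: 11.8
eef_pos: [0.6156, 0.2069, 0.0384]
tool_rot: [-0.001, 0.061, 0.998, 0.0]
contact_force: [-7.1, 1.5, 12.5]
gripper_width: 0.511
grasp_force: 52.8
```

End fence contact is at the expected place. Now sliding toward the side fence.

```bash
python3 -m crank '0 0.004 0 0 0 0 1;0 0.008 0 0 0 0 1;0 0.012 0 0 0 0 1;0 0.016 0 0 0 0 1;0 0.016 0 0 0 0 1;0 0.016 0 0 0 0 1' && python3 -m crank '0 0.003 0 0 0 0 1;0 0.003 0 0 0 0 1;0 0.003 0 0 0 0 1' && python3 -m crank '0 0.002 0 0 0 0 1;0 0.002 0 0 0 0 1;0 0.002 0 0 0 0 1'&& python3 -m crank '0 0.002 0 0 0 0 1;0 0.002 0 0 0 0 1;0 0.002 0 0 0 0 1'
```

```text
t: 12.4
eef_pos: [0.6161, 0.2106, 0.0385]
tool_rot: [-0.002, 0.062, 0.998, -0.002]
contact_force: [-8.6, -7.7, 16.1]
gripper_width: 0.503
grasp_force: 53.2
t: 12.7
eef_pos: [0.6162, 0.2117, 0.0385]
tool_rot: [-0.002, 0.062, 0.998, -0.002]
contact_force: [-8.8, -8.7, 16.5]
gripper_width: 0.508
grasp_force: 53.2
t: 13.0
eef_pos: [0.6164, 0.2125, 0.0385]
tool_rot: [-0.002, 0.062, 0.998, -0.002]
contact_force: [-9.0, -7.2, 17.2]
gripper_width: 0.504
grasp_force: 53.2
t: 13.3
eef_pos: [0.6165, 0.2136, 0.0385]
tool_rot: [-0.002, 0.062, 0.998, -0.002]
contact_force: [-9.8, -7.4, 16.0]
gripper_width: 0.51
grasp_force: 53.2
```

```bash
python3 -m crank '0 0.003 -0.001 0 0 0 1;0 0.003 -0.001 0 0 0 1;0 0.003 -0.001 0 0 0 1' && python3 -m crank '0 0.002 0 0 0 0 1;0 0.002 0 0 0 0 1;0 0.002 0 0 0 0 1'&& python3 -m crank '0 0.002 0 0 0 0 1;0 0.002 0 0 0 0 1;0 0.002 0 0 0 0 1'&& python3 -m crank '0 0.002 0 0 0 0 1;0 0.002 0 0 0 0 1;0 0.002 0 0 0 0 1'
```

```text
t: 13.6
eef_pos: [0.6168, 0.2163, 0.0385]
tool_rot: [-0.002, 0.062, 0.998, -0.001]
contact_force: [-7.5, -5.2, 12.3]
gripper_width: 0.507
grasp_force: 52.5
t: 13.9
eef_pos: [0.6169, 0.2169, 0.0385]
tool_rot: [-0.002, 0.062, 0.998, -0.002]
contact_force: [-6.6, -5.8, 11.6]
gripper_width: 0.508
grasp_force: 52.5
t: 14.2
eef_pos: [0.6169, 0.217, 0.0385]
tool_rot: [-0.002, 0.062, 0.998, -0.002]
contact_force: [-9.2, -7.2, 12.6]
gripper_width: 0.508
grasp_force: 52.7
t: 14.5
eef_pos: [0.6169, 0.2171, 0.0385]
tool_rot: [-0.002, 0.062, 0.998, -0.003]
contact_force: [-8.2, -9.3, 14.3]
gripper_width: 0.505
grasp_force: 52.8
```

```bash
python3 -m crank '-0.003 0.002 -0.001 0 0 0 1;-0.003 0.003 -0.001 0 0 0 1;-0.003 0.003 -0.001 0 0 0 1;-0.003 0.003 -0.001 0 0 0 1'; python3 -m crank '-0.001 0.001 -0.001 0 0 0 1;-0.001 0.001 -0.001 0 0 0 1;-0.001 0.001 -0.001 0 0 0 1'
python3 - <<'E'
from h import *
print(delta([.6169,.2171,.0385],83))
w=snap('wrist','w4');s=snap('scene','s4');t=snap('top','t4')
o=np.zeros((600,800,3),np.uint8); r=lambda i,s:cv2.resize(i[:,:,::-1],s,interpolation=cv2.INTER_CUBIC)
o[:,:500]=r(w['image'][100:400,195:445],(500,600)); o[:300,500:]=r(s['image'][110:210,340:440],(300,300)); o[300:,500:]=r(t['image'][150:250,190:290],(300,300)); cv2.imwrite('pics/v4.png',o)
E
```

```text
t: 14.9
eef_pos: [0.617, 0.2171, 0.0386]
tool_rot: [-0.004, 0.062, 0.998, -0.004]
contact_force: [-12.4, -11.3, 16.7]
gripper_width: 0.505
grasp_force: 53.0
t: 15.2
eef_pos: [0.617, 0.2172, 0.0386]
tool_rot: [-0.004, 0.062, 0.998, -0.004]
contact_force: [-13.1, -12.9, 14.6]
gripper_width: 0.51
grasp_force: 52.7
pos [0.617  0.2172 0.0386] yang 82.88 z [-0.0094 -0.0076 -0.9999]
(array([ 0.0003, -0.0001,  0.0002]), np.float64(-0.0007))
```

View pics/v4.png

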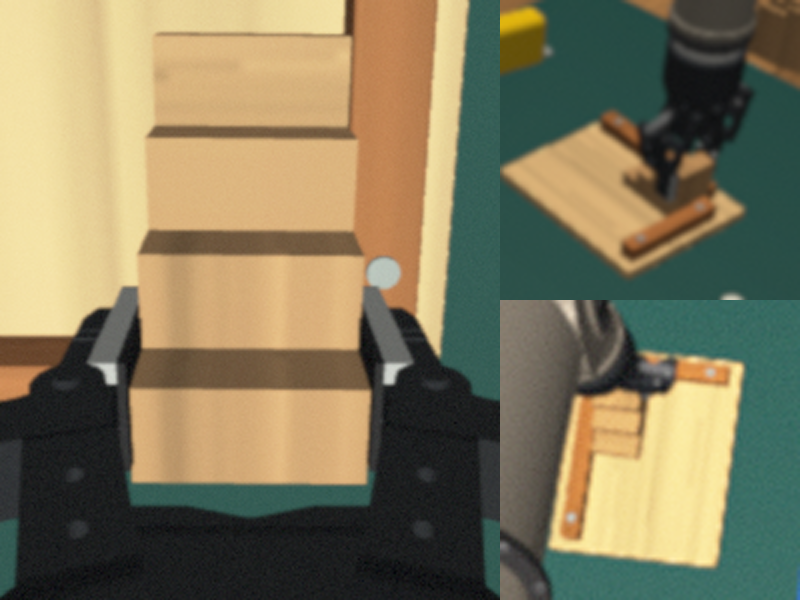

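The stair is seated flush: its side is against the side fence (350,100 in the crop) and its back is at the end fence. Pressing has tilted the tool about 0.5°, so I'll trim that out and keep the push.

```bash
python3 -m crank '0 0 0 -0.002 -0.002 0 1;-0.001 0.001 0 -0.003 -0.003 0 1;-0.001 0.001 0 -0.003 -0.003 0 1;-0.001 0.001 0 -0.003 -0.003 0 1;-0.001 0.001 0 -0.003 -0.003 0 1'
python3 - <<'E'
from h import *
print(delta([.617,.2172,.0385],83)); print(bot.get_obs()['torque'])
E
```

```text
t: 15.85
eef_pos: [0.6172, 0.2172, 0.0384]
tool_rot: [0.0, 0.062, 0.998, 0.0]
contact_force: [-13.6, -12.6, 15.3]
gripper_width: 0.507
grasp_force: 52.6
pos [0.6172 0.2172 0.0384] yang 82.88 z [ 1.e-04  1.e-04 -1.e+00]
(array([ 0.0003, -0.0001, -0.0001]), np.float64(-0.0007))
[-3.03711893  3.06065965  0.29498531]
```

```bash
python3 -m crank '0 0 0 0 0 0 1;0 0 0 0 0 0 1;0 0 0 0 0 0 1;0 0 0 0 0 0 1;0 0 0 0 0 0 1;0 0 0 0 0 0 1;0 0 0 0 0 0 1;0 0 0 0 0 0 1' && python3 -c "
from station import ticket
print(ticket.hand_in())"
```

```text
t: 16.65
eef_pos: [0.6172, 0.2173, 0.0385]
tool_rot: [0.0, 0.062, 0.998, 0.0]
contact_force: [-12.8, -13.2, 14.7]
gripper_width: 0.512
grasp_force: 52.6
the job is handed in; nothing more can be done
None
```

The four-step stair stands upright on the jig bed, still gripped and pressed into the corner at about 13 N towards each fence; I handed the job in at 16.65 s, and no verdict came back.

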